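Start two of the three kitchen timers

ROBOT

A 7-joint arm with a two-finger parallel gripper is mounted at the origin on the work surface. World frame = base frame: x ahead of the robot, y to its left, z up, the work surface at z = 0. Lengths are in mm, angles in rad, forces in N, time in s.
With the tool pointing down it reaches from about 400 to 875 mm from the base axis. Payload 4.4 kg.
Tool frame: the origin (TCP) lies at the very end of the fingers, on their centre line; the grasp point (between the pads) lies 19 mm behind it (ctrl.grip_point_offset is the distance from the TCP to the grasp point, in mm); z points along the fingers, y is the line along which they close (so a half turn about z gives the same grasp; the last joint's range is limited). The gripper opens to 85 mm and grips with 20 to 120 N. Pads are 22 mm wide; open, the fingers measure 114 mm over their backs; the gripper's body (76 mm by 85 mm) begins 54 mm behind the grasp point. The pads swing forward as they close: fully open they stand 13 mm farther back than shut.
Start: joints at [-1.287, 0.628, 0.038, 1.517, -0.027, 0.996, -0.02], TCP at [222.738, 610.66, 231.313] pointing down, gripper open.
Joint ranges: [-3.06, 3.06], [-0.37, 2.12], [-1.25, 1.32], [0.18, 2.47], [-1.1, 4.24], [0.23, 1.98], [-2.94, 2.94]. Speed limits (rad/s): [2.57, 2.57, 3.14, 3.14, 3.14, 3.14, 3.14].

INTERFACE

Orientations are given as [roll, pitch, yaw] about the fixed x, y, z axes, in that order (R = Rz(yaw) Ry(pitch) Rx(roll)).
In Python, from cell import ctrl gives the robot as it stands.
- The arm moves only by the tool jog_arm, never from a script. Its argument "increments" is one flat list of numbers, 7 for each row, row after row: the finger opening in cm, from 0 to 8.54, then the shift along the tool's x, y, z in cm, then the turn, a rotation vector about the tool's x, y, z in degrees. In form: [fingers, x, y, z, rx, ry, rz, fingers, x, y, z, rx, ry, rz, ...]. A call has 1 to 20 rows; each row is the pose to reach, as a shift and turn from the pose commanded when the call began, along the tool's axes at that moment; what a row does not reach only later rows make up. A row lasts 1/10 s, in which the tool goes at most 50 mm and 8.59 degrees, less where a joint would pass 70% of its speed; a pose out of reach is approached as far as the arm can. A call with a gripper value outside its range is refused whole. The fingers move at their own pace and stop on an object; the grip force is fixed at half the most. Time passes only in rows, so rows that repeat a pose let the fingers close. It gives the time, the measured TCP pose, the force, the opening and the grip force at its end, in the units of the state.
- ctrl.read_state(): the state, without advancing time (a new reading comes with each control period).
- ctrl.get_image(name): name is "scene" or "top"; returns the picture (384x512x3 uint8, red, green, blue); there is no depth.
- ctrl.camera_params(name): a dict with "fx", "fy", "cx", "cy" (pixels), "extrinsics" (4x4, takes a point from world to camera coordinates). Camera axes: x right, y down, z forward; pixel columns grow to the right and rows downward; lengths in mm; the calibration is good to about 2 mm. A picture is of the moment at which its call begins. camera_params takes no time and is no camera call.
- ctrl.finish_job(): hands the job in; it is judged then, once.
The state is a dict: "clock": time; "qpos": joint angles; "qd": joint speeds; "tau": joint torques, N m; "eef_pos": TCP position; "tool_rot": TCP orientation; "force": force on the tool from outside, world axes, zero at the start; "torque": the same for the moment, N m; "width": finger opening in mm; "gripper_force": force on a finger pad.
Only numpy, scipy, OpenCV 4.12 (cv2) and the standard library are available. Lean on these libraries where they do the work, as an engineer would, in place of code of your own. Each camera call takes 0.05 s, during which the arm holds its last target. There are 200 camera calls.

TASK

The potatoes and the eggs have just gone on. Start the square kitchen timer and the small round one, in either order, by gently pressing the key on top of each fully down with the fingertips, then withdraw. Do not touch the large round timer, leave every timer standing where it is (nothing is to be picked up or pushed about), and leave the mug, the pepper mill and the egg cup alone.

Things in the scene. Friction and masses are not known exactly. Their poses are not given: they have to be found in the camera images.
- square_timer: Square white plastic kitchen timer, 70 x 70 mm. Loose, 0.14 to 0.25 kg. Origin: centre of its underside, on the counter; z up. Housing top 28 mm above the counter; a thin dark display strip lies on the top near its own -x edge. In the middle of the top stands a grey round push key, 30 mm across, 14 mm proud of the housing.
- square_key_top (a point): centre of the top face of the square timer's key, on the timer's vertical axis: 42 mm above the counter while the key is up, 37 mm when it is fully down and let go; it moves with the key and its cap
- square_key (a joint): how far the square timer's key is pressed, in m: 0 up, 0.005 fully down (hard stop). A latching key: it resists with about 3 N of friction, has no return spring, and stays where it is left. Its soft rubber cap gives another 1 mm for every 3 N of push (up to 6 mm) and springs back, so fingertips end about 7 mm below the key's starting height when it bottoms at 6 N
- small_timer: Small round white plastic kitchen timer, 54 mm in diameter. Loose, 0.14 to 0.25 kg. Origin: centre of its underside, on the counter; z up. Housing top 28 mm above the counter; a thin dark display strip lies on the top near its own -x edge. In the middle of the top stands a grey round push key, 30 mm across, 14 mm proud of the housing.
- small_key_top (a point): centre of the top face of the small round timer's key, on the timer's vertical axis: 42 mm above the counter while the key is up, 37 mm when it is fully down and let go; it moves with the key and its cap
- small_key (a joint): how far the small round timer's key is pressed, in m: 0 up, 0.005 fully down (hard stop). A latching key: it resists with about 3 N of friction, has no return spring, and stays where it is left. Its soft rubber cap gives another 1 mm for every 3 N of push (up to 6 mm) and springs back, so fingertips end about 7 mm below the key's starting height when it bottoms at 6 N
- large_timer: Large round white plastic kitchen timer, 82 mm in diameter, not to be touched. Loose, 0.14 to 0.25 kg. Origin: centre of its underside, on the counter; z up. Housing top 28 mm above the counter; a thin dark display strip lies on the top near its own -x edge. In the middle of the top stands a grey round push key, 30 mm across, 14 mm proud of the housing.
- large_key (a joint): how far the large round timer's key is pressed, in m: 0 up, 0.005 fully down (hard stop). A latching key: it resists with about 3 N of friction, has no return spring, and stays where it is left. Its soft rubber cap gives another 1 mm for every 3 N of push (up to 6 mm) and springs back, so fingertips end about 7 mm below the key's starting height when it bottoms at 6 N
- mug: white ceramic mug, 80 mm in diameter, 90 mm tall, with a handle on its +y side; bystander. Origin: centre of its underside
- pepper_mill: dark wooden pepper mill, 52 mm wide at the foot, 114 mm tall; bystander. Origin: centre of its underside
- egg_cup: white egg cup with a brown egg set in it, 50 mm wide, 81 mm tall; bystander. Origin: centre of its underside
Not all that is in view belongs to the job. Leave any green look-alike of the square_timer alone.

How it is judged (in metres and radians):
At the end, for the whole second after the job is handed in: The keys of the square and the small round timer are down (at least 4 of their 5 mm), the large round timer's key is up (less than 1 mm), all three timers stand flat and at rest within 20 mm of where they began, and mug, mill and egg cup stand within 15 mm of where they began (value of joint each of square_key, small_key above 0.004 m and value of joint large_key below 0.001 m and distance of each of square_timer, small_timer, large_timer from where it was at the start of the episode below 0.02 m and angle between each of square_timer, small_timer, large_timer's own z axis and vertical below 0.08 rad and linear speed of each of square_timer, small_timer, large_timer below 0.02 m/s and distance of each of mug, pepper_mill, egg_cup from where it was at the start of the episode below 0.015 m and angle between each of mug, pepper_mill, egg_cup's own z axis and vertical below 0.1 rad); the robot touches nothing.
It fails at once if the large round timer is touched (contact force between large_timer and the fingers above 0.5 N or contact force between large_timer and the arm above 0.5 N).
It fails at once if a timer is pressed or struck hard (over 30 N) (contact force between any of square_timer, small_timer and the fingers above 30 N or contact force between any of square_timer, small_timer and the arm above 30 N).
It fails at once if a timer is lifted, tipped or pushed away (10 mm up, 0.25 rad, 30 mm) (height (world z) of any of square_timer, small_timer, large_timer above 0.01 m or angle between any of square_timer, small_timer, large_timer's own z axis and vertical above 0.25 rad or distance of any of square_timer, small_timer, large_timer from where it was at the start of the episode above 0.03 m).
It fails at once if the mug, pepper mill or egg cup is moved (15 mm) or tipped (distance of any of mug, pepper_mill, egg_cup from where it was at the start of the episode above 0.015 m or angle between any of mug, pepper_mill, egg_cup's own z axis and vertical above 0.2 rad).
It also fails if it takes over 42 s, if anything falls off the work surface, if the arm or the gripper's body presses on something with over 40 N, if the wrist force passes 120 N, or if a joint passes its speed limit or range.

## Working session

There is one attempt and no reset: what is moved stays moved. The work goes in short steps, Python scripts to look and compute and a tool call to move; the robot and the scene stay as the last step left them, time stands still between calls to the robot, and variables do not carry over. Pictures are saved under pics/ and viewed, at most 10 in all, crops included, and the job is handed in when it is done.

Besides the shell and the picture viewer there is one more tool, called after ">>>" in YAML: its name, and indented under it one key for each argument. jog_arm: Moves the arm, as the interface text tells. Its arguments: {"type":"object","properties":{"increments":{"type":"array","items":{"type":"number"}}},"required":["increments"]}

```bash
mkdir -p pics
python3 - <<'E'
from cell import ctrl
import cv2,numpy as np
s=ctrl.read_state();print(s['clock'],s['eef_pos'],s['tool_rot'],s['width'],s['force'])
for n in ("scene","top"):
    im=ctrl.get_image(n);cv2.imwrite(f"pics/{n}0.png",im[:,:,::-1]);p=ctrl.camera_params(n)
    print(n,p['fx'],p['cx'],p['cy'],np.round(p['extrinsics'],3).tolist())
E
```

```text
0.0 [222.51650641 610.05700285 230.38672562] [-3.13967289e+00  3.32074501e-05  2.79175032e+00] 85.3221922750592 [ 0.1185591  -0.07809213 -0.00841879]
scene 495.65290807099603 254.61522858933083 195.32882302231067 [[0.352, 0.936, 0.016, -263.927], [0.788, -0.288, -0.544, -417.635], [-0.505, 0.204, -0.839, 1571.462], [0.0, 0.0, 0.0, 1.0]]
top 390.6627163217752 263.6546155251409 191.6850391104125 [[-0.029, -0.999, -0.028, 101.277], [-0.991, 0.033, -0.127, 595.023], [0.128, 0.024, -0.991, 1033.488], [0.0, 0.0, 0.0, 1.0]]
```

View pics/scene0.png

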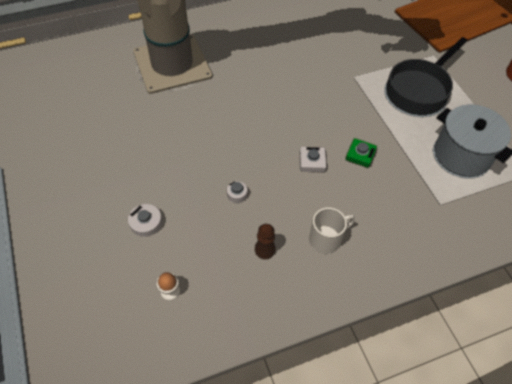

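View pics/top0.png

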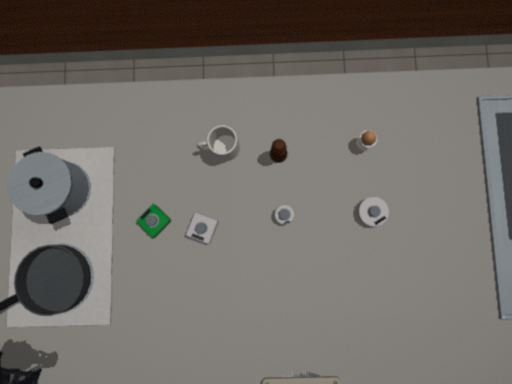

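The scene view shows the keys of the square, small and large timers at about (313,155), (237,187) and (145,215). In the top view they are at about (201,228), (284,214) and (374,212). The green look-alike is at (361,151) in scene and (153,221) in top.

```bash
cat > h.py <<'E'
from cell import ctrl
import cv2,numpy as np
from scipy.spatial.transform import Rotation as Ro
def ray(n,uv):
    p=ctrl.camera_params(n);E=np.array(p['extrinsics']);R,t=E[:3,:3],E[:3,3]
    d=R.T@np.array([(uv[0]-p['cx'])/p['fx'],(uv[1]-p['cy'])/p['fy'],1]);return -R.T@t,d
def plane(n,uv,z):
    c,d=ray(n,uv);return c+d*(z-c[2])/d[2]
def tri(a,b):
    (c1,d1),(c2,d2)=ray("scene",a),ray("top",b)
    k=np.linalg.lstsq(np.c_[d1,-d2],c2-c1,rcond=None)[0]
    p,q=c1+d1*k[0],c2+d2*k[1];return (p+q)/2,np.linalg.norm(p-q)
E
python3 - <<'E'
from h import *
seeds={"square":((313,155),(201,228)),"small":((237,187),(284,214)),"large":((145,215),(374,212))}
out={}
for i,n in enumerate(("scene","top")):
    im=cv2.imread(f"pics/{n}0.png");g=cv2.cvtColor(im,cv2.COLOR_BGR2GRAY)
    tiles=[]
    for k,s in seeds.items():
        u,v=s[i];r=22;w=g[v-r:v+r,u-r:u+r]
        # bright housing, its hull, and the mid-grey blob nearest the seed inside it
        m=(w>150).astype(np.uint8);_,lab,st,ce=cv2.connectedComponentsWithStats(m)
        b=1+np.argmax(st[1:,4]);c,_=cv2.findContours((lab==b).astype(np.uint8),0,2)
        hull=np.zeros_like(w);cv2.fillConvexPoly(hull,cv2.convexHull(np.vstack(c)),1)
        d=((w<135)&(w>50)&(hull>0)).astype(np.uint8);d=cv2.morphologyEx(d,cv2.MORPH_OPEN,np.ones((3,3),np.uint8))
        _,l2,s2,c2=cv2.connectedComponentsWithStats(d)
        j=1+np.argmin(np.hypot(*(c2[1:]-r).T)) if len(c2)>1 else 0
        uv=c2[j]+[u-r,v-r];out[k,n]=uv
        mm=cv2.moments(hull,True);hc=np.array([mm['m10'],mm['m01']])/mm['m00']+[u-r,v-r]
        print(n,k,uv.round(1),"box",s2[j],"key@42",plane(n,uv,42).round(1),"hull@28",plane(n,hc,28).round(1),"area",hull.sum())
        t=cv2.resize(im[v-r:v+r,u-r:u+r],None,fx=6,fy=6,interpolation=0);cv2.circle(t,tuple(int(x) for x in (c2[j]+.5)*6),3,(0,0,255),-1);tiles.append(t)
    cv2.imwrite(f"pics/c_{n}.png",np.hstack(tiles))
cv2.imwrite("pics/c.png",np.vstack([cv2.imread("pics/c_scene.png"),cv2.imread("pics/c_top.png")]))
for k in seeds: print(k,[np.round(x,1) for x in tri(out[k,"scene"],out[k,"top"])])
E
```

```text
scene square [313.  154.5] box [ 16  16  13  12 131] key@42 [513.1 255.6  42. ] hull@28 [510.6 257.3  28. ] area 488
scene small [236.9 188.4] box [ 16  19  13  10 113] key@42 [546.4  27.4  42. ] hull@28 [542.   28.1  28. ] area 235
scene large [143.8 215.8] box [ 14  17  15  13 159] key@42 [ 544.5 -214.5   42. ] hull@28 [ 541.1 -215.6   28. ] area 684
top square [200.2 229.8] box [ 15  16  14  18 166] key@42 [498.9 258.3  42. ] hull@28 [506.2 257.7  28. ] area 555
top small [283.6 214.1] box [ 16  17  12  11 117] key@42 [534.4  30.3  42. ] hull@28 [539.1  26.9  28. ] area 234
top large [373.4 211.3] box [ 15  16  14  12 132] key@42 [ 534.4 -212.2   42. ] hull@28 [ 537.3 -216.4   28. ] area 642
square [array([499.9, 262.9,  22.5]), np.float64(1.9)]
small [array([535.7,  30.4,  25.4]), np.float64(1.0)]
large [array([ 535.5, -215.2,   28.2]), np.float64(0.9)]
```

View pics/c.png

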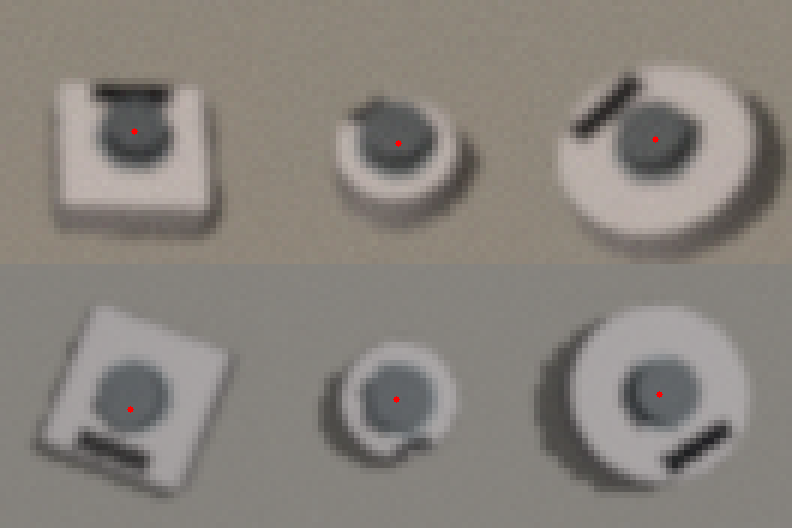

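The crops show that the mask took in the key's side and part of the display strip. I'll use the top-face centres read from the crops instead: scene (313.3,153) and (237,186.3), top (201,227.3) and (284,213.8).

Run:
```python
from h import *
s=ctrl.read_state();R=Ro.from_euler('xyz',s['tool_rot']).as_matrix();p=s['eef_pos']
print(s['clock'],p,np.round(R,3).tolist())
for k,a,b in (("square",(313.3,153),(201,227.3)),("small",(237,186.3),(284,213.8))):
    A,B=plane("scene",a,42),plane("top",b,42);P,e=tri(a,b);m=(A+B)/2
    print(k,A.round(1),B.round(1),P.round(1),e.round(1),"tool cm",((m+[0,0,60]-p)@R/10).round(2))
```

```text
0.1 [222.56026337 610.11507926 230.47278429] [[-0.939, 0.343, -0.001], [0.343, 0.939, -0.002], [-0.0, -0.002, -1.0]]
square [508.8 258.4  42. ] [505.5 256.   42. ] [506.2 258.2  38.6] 3.3 tool cm [-38.83 -23.38  12.89]
small [540.4  29.7  42. ] [535.2  29.2  42. ] [536.   30.1  35.7] 2.1 tool cm [-49.51 -43.72  12.92]
```

Both views agree to about 3 mm, and the heights are plausible, so I'll move. First I close the fingers and travel high to above the square key at about (507,257).

>>> jog_arm:
  increments: [0,-1,-0.6,0,0,0,0,0,-3,-1.8,0,0,0,0,0,-5.5,-3.3,0,0,0,0,0,-8,-4.8,0,0,0,0,0,-10.5,-6.3,0,0,0,0,0,-13,-7.8,0,0,0,0,0,-15.5,-9.3,0,0,0,0,0,-18,-10.8,0,0,0,0,0,-20.5,-12.3,0,0,0,0,0,-23,-13.8,0,0,0,0,0,-25.5,-15.3,0,0,0,0,0,-28,-16.8,0,0,0,0,0,-30.5,-18.3,0,0,0,0,0,-33,-19.8,2,0,0,0,0,-35.5,-21.3,4,0,0,0,0,-37.5,-22.6,6,0,0,0,0,-38.5,-23.2,8,0,0,0,0,-38.8,-23.4,9,0,0,0,0,-38.8,-23.4,10,0,0,0,0,-38.8,-23.4,10,0,0,0]

```text
clock: 2.1
eef_pos: [505.8, 258.3, 130.4]
tool_rot: [-3.14, -0.002, 2.793]
force: [-0.7, -0.2, -0.0]
width: 0.3
gripper_force: 0.0
```

Run:
```python
from h import *
s=ctrl.read_state();print(s['clock'],s['eef_pos'],s['tool_rot'],s['force'],s['width'],s['qpos'])
ims=[]
for n,(u,v) in (("scene",(313,150)),("top",(201,228))):
    im=ctrl.get_image(n)[:,:,::-1];c=im[v-50:v+50,u-60:u+60];ims.append(cv2.resize(c,None,fx=3.3,fy=3.3,interpolation=2))
    p=ctrl.camera_params(n);E=np.array(p['extrinsics']);q=E[:3,:3]@s['eef_pos']+E[:3,3];print(n,q[0]/q[2]*p['fx']+p['cx'],q[1]/q[2]*p['fy']+p['cy'])
cv2.imwrite("pics/sq.png",np.hstack(ims))
```

```text
2.1 [505.77540235 258.25370564 130.36333152] [-3.14044140e+00 -1.95076062e-03  2.79282161e+00] [-0.72427114 -0.1912297  -0.04702449] 0.3012299761351539 [-0.54202341  0.64393395  0.03238811  1.84462013 -0.03310071  0.65569728
  0.73219071]
scene 316.7555970929051 130.71396028164656
top 193.45994669373238 225.92075428529196
```

View pics/sq.png

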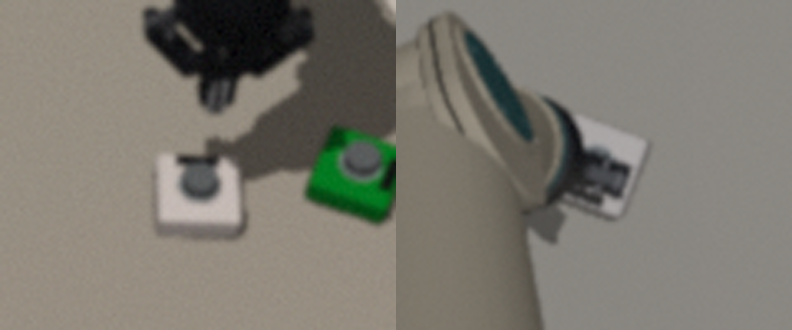

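The fingertip is above the square key: in the left crop the tip is at (215,108) with the key below it at (200,180), and in the right crop the fingers overlie the key. Descending gently.

>>> jog_arm:
  increments: [0,0,0,1,0,0,0,0,0,0,2.5,0,0,0,0,0,0,4,0,0,0,0,0,0,5.5,0,0,0,0,0,0,6.7,0,0,0,0,0,0,7.5,0,0,0,0,0,0,8,0,0,0,0,0,0,8.3,0,0,0,0,0,0,8.5,0,0,0,0,0,0,8.6,0,0,0,0,0,0,8.7,0,0,0,0,0,0,8.8,0,0,0,0,0,0,8.9,0,0,0,0,0,0,9,0,0,0,0,0,0,9.1,0,0,0,0,0,0,9.1,0,0,0]

```text
clock: 3.8
eef_pos: [507.2, 257.9, 40.4]
tool_rot: [3.141, 0.0, 2.792]
force: [-0.5, -0.8, 1.7]
width: -0.2
gripper_force: 1.3
```

>>> jog_arm:
  increments: [0,0,0,0.1,0,0,0,0,0,0,0.2,0,0,0,0,0,0,0.3,0,0,0,0,0,0,0.4,0,0,0,0,0,0,0.5,0,0,0,0,0,0,0.5,0,0,0]

```text
clock: 4.4
eef_pos: [507.1, 257.9, 35.4]
tool_rot: [3.141, 0.0, 2.792]
force: [-0.3, -0.3, 3.3]
width: -0.0
gripper_force: 2.5
```

>>> jog_arm:
  increments: [0,0,0,0.1,0,0,0,0,0,0,0.2,0,0,0,0,0,0,0.3,0,0,0,0,0,0,0.3,0,0,0]

```text
clock: 4.8
eef_pos: [507.2, 257.9, 33.1]
tool_rot: [3.141, 0.0, 2.792]
force: [-2.2, -1.7, 11.4]
width: -0.2
gripper_force: 5.8
```

At 11.4 N the key has clearly bottomed. Now I lift straight up and travel to above the small timer at (538,29).

>>> jog_arm:
  increments: [0,0,0,-0.3,0,0,0,0,0,0,-0.8,0,0,0,0,0,0,-2,0,0,0,0,0,0,-4,0,0,0,0,0,0,-6.5,0,0,0,0,0,0,-8.5,0,0,0,0,-0.5,-1,-9.7,0,0,0,0,-1.6,-3,-10,0,0,0,0,-2.7,-5.1,-10,0,0,0,0,-3.8,-7.2,-10,0,0,0,0,-5,-9.4,-10,0,0,0,0,-6.1,-11.6,-10,0,0,0,0,-7.2,-13.7,-10,0,0,0,0,-8.4,-15.9,-10,0,0,0,0,-9.4,-17.9,-10,0,0,0,0,-10.2,-19.4,-10,0,0,0,0,-10.6,-20.2,-10,0,0,0,0,-10.8,-20.4,-10,0,0,0,0,-10.8,-20.4,-10,0,0,0,0,-10.8,-20.4,-10,0,0,0]

```text
clock: 6.8
eef_pos: [538.4, 30.3, 132.3]
tool_rot: [3.141, -0.0, 2.793]
force: [-0.3, 0.9, 0.4]
width: 0.1
gripper_force: 0.0
```

Run:
```python
from h import *
s=ctrl.read_state();print(s['clock'],s['eef_pos'],s['force'])
im=ctrl.get_image("scene")[:,:,::-1]
cv2.imwrite("pics/sm.png",np.hstack([cv2.resize(im[v-40:v+40,u-40:u+40],None,fx=4.9,fy=4.9,interpolation=2) for u,v in ((313,155),(237,170))]))
```

```text
6.8 [538.44316589  30.34991567 132.25909785] [-0.33040644  0.87295812  0.37702457]
```

View pics/sm.png

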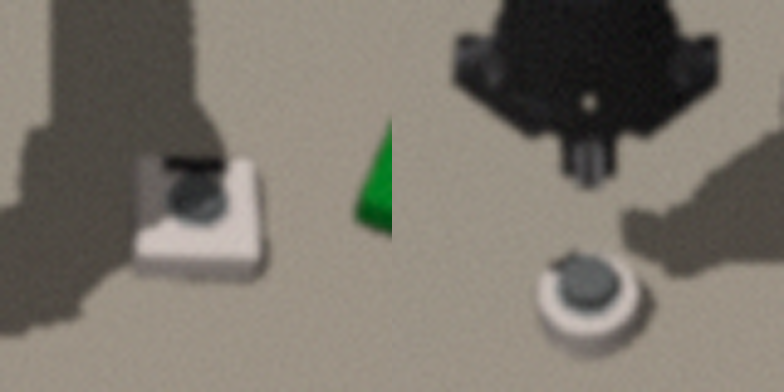

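The square timer stands in place with its key sitting lower (left crop), and the fingertips are directly above the small timer's key (right crop, tip at (588,185), key at (588,283)). Now descending to just on contact.

>>> jog_arm:
  increments: [0,0,0,1,0,0,0,0,0,0,2.5,0,0,0,0,0,0,4,0,0,0,0,0,0,5.5,0,0,0,0,0,0,7,0,0,0,0,0,0,8,0,0,0,0,0,0,8.5,0,0,0,0,0,0,8.8,0,0,0,0,0,0,9,0,0,0,0,0,0,9.1,0,0,0,0,0,0,9.2,0,0,0,0,0,0,9.3,0,0,0,0,0,0,9.4,0,0,0,0,0,0,9.5,0,0,0,0,0,0,9.6,0,0,0,0,0,0,9.6,0,0,0]

```text
clock: 8.45
eef_pos: [538.8, 29.3, 36.2]
tool_rot: [3.141, 0.0, 2.792]
force: [-0.1, 1.5, 3.4]
width: -0.0
gripper_force: 1.3
```

>>> jog_arm:
  increments: [0,0,0,0.1,0,0,0,0,0,0,0.2,0,0,0,0,0,0,0.3,0,0,0,0,0,0,0.4,0,0,0,0,0,0,0.4,0,0,0]

```text
clock: 8.95
eef_pos: [538.9, 29.3, 33.0]
tool_rot: [3.141, 0.001, 2.792]
force: [-1.4, 0.8, 12.1]
width: -0.0
gripper_force: 5.9
```

At 12 N the small key has bottomed too. Withdrawing.

>>> jog_arm:
  increments: [0,0,0,-0.3,0,0,0,0,0,0,-0.8,0,0,0,0,0,0,-2,0,0,0,0,0,0,-4,0,0,0,0,0,0,-6.5,0,0,0,0,0,0,-9,0,0,0,0,0,0,-11.5,0,0,0,0,0,0,-14,0,0,0,0,0,0,-16,0,0,0,0,0,0,-17.5,0,0,0,0,0,0,-18,0,0,0,0,0,0,-18,0,0,0,0,0,0,-18,0,0,0]

```text
clock: 10.25
eef_pos: [538.0, 29.1, 211.7]
tool_rot: [-3.141, -0.001, 2.792]
force: [0.3, 0.6, -0.1]
width: 0.0
gripper_force: 0.0
```

Run:
```python
from h import *
s=ctrl.read_state();print(s['clock'],s['eef_pos'],s['force'],np.abs(s['qd']).max())
im=ctrl.get_image("scene")[:,:,::-1];old=cv2.imread("pics/scene0.png")
f=lambda I:np.hstack([cv2.resize(I[v-22:v+22,u-22:u+22],None,fx=6,fy=6,interpolation=2) for u,v in ((313,155),(237,187),(145,215))])
cv2.imwrite("pics/end.png",np.vstack([f(old),f(im)]))
```

```text
10.25 [537.98952262  29.10379135 211.68329456] [ 0.29007044  0.60182197 -0.07985074] 0.013998878103449592
```

View pics/end.png

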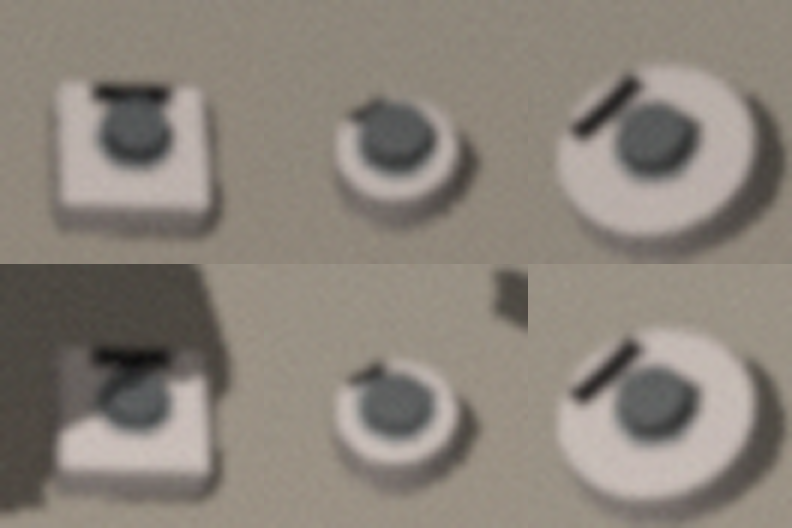

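Compared with the first picture (top row), the square and small keys now sit lower, at crop positions (137,398) and (397,405). All three timers stand where they began, and the large key is unchanged at (655,403).

```bash
python3 -c "
from cell import ctrl
print(ctrl.finish_job())"
```

```text
the job is handed in; nothing more can be done
None
```

I pressed the keys on the square and small round timers to their stops (11 to 12 N), withdrew the arm and handed the job in at about 10 s; the last picture shows all three timers in place and the large round timer's key unchanged, but no verdict came back.

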